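# Reset the outlet-box breaker that takes and switch its outlet on

### The arm

A 6-joint arm with a two-finger parallel gripper is mounted at the origin on the work surface; the furniture and walls round the work are solid. World frame = base frame: x ahead of the robot, y to its left, z up, the work surface at z = 0. Lengths are in m, angles in rad, forces in N, time in s.
With the tool pointing down it reaches from about 0.375 to 0.9 m from the base axis. Payload 3.1 kg.
Tool frame: the origin (TCP) lies at the very end of the fingers, on their centre line; the grasp point (between the pads) lies 19 mm behind it (grip_depth is the distance from the TCP to the grasp point, in m); z points along the fingers, y is the line along which they close (so a half turn about z gives the same grasp; the last joint's range is limited). The gripper opens to 85 mm and grips with 20 to 120 N. Pads are 22 mm wide; open, the fingers measure 114 mm over their backs; the gripper's body (76 mm by 85 mm) begins 54 mm behind the grasp point. The pads swing forward as they close: fully open they stand 13 mm farther back than shut.
Start: joints at [1.069, 0.527, 1.433, -0, 1.181, -0.178], TCP at [0.198, 0.593, 0.231] pointing down, gripper open.
Joint ranges: [-3.08, 3.08], [-0.75, 2.2], [0.22, 2.44], [-1.43, 4.57], [0, 2.65], [-2.85, 2.85]. Speed limits (rad/s): [2.79, 2.79, 3.14, 3.14, 3.14, 3.14].

### API

Orientations are given as a unit quaternion [x, y, z, w].
In Python, from station import * gives the robot as it stands.
- The arm moves only by the tool apply_moves, never from a script. Its argument "plan" is a list of rows, each a list of 7 numbers: the shift along the tool's x, y, z in m, then the turn, a rotation vector about the tool's x, y, z in rad, then the gripper command: -1 is fully open, 1 is shut, values between are in proportion. In form: [[dx, dy, dz, wx, wy, wz, jaw], ...]. A call has 1 to 8 rows; each row shifts and turns the commanded pose from where the row before left it, along the tool's axes as they then stand; what a row does not reach is not made up. A row lasts 1/8 s, in which the tool goes at most 62.5 mm and 10.7 degrees, less where a joint would pass 70% of its speed; a pose out of reach is approached as far as the arm can. A call is refused whole if a number of a shift passes 0.0625 or a number of a turn 0.188, either way. A call with a gripper value outside its range is refused whole. The fingers move at their own pace and stop on an object; "force" is the grip in N (left out, the last holds). Time passes only in rows, so rows that do not move let the fingers close. It gives the time, the measured TCP pose, the force, the opening and the grip force at its end, in the units of the state.
- sense(): the state, without advancing time (a new reading comes with each control period).
- snapshot(name): name is "scene" or "side" or "wrist"; returns the picture (480x640x3 uint8, red, green, blue); there is no depth.
- calibration(name): a dict with "camera_matrix" (3x3 intrinsics, pixels), "R" (3x3) and "t" (3): a world point X has camera coordinates R X + t; the wrist camera has in their place "mount" (4x4, takes a point from camera to tool coordinates, whose origin is the TCP and whose axes are the flange's). Camera axes: x right, y down, z forward; pixel columns grow to the right and rows downward; lengths in m; the calibration is good to about 2 mm. A picture is of the moment at which its call begins: read the wrist's pose just before it. calibration takes no time and is no camera call.
- sign_off(): hands the job in; it is judged then, once.
The state is a dict: "t": time; "q": joint angles; "qd": joint speeds; "tau": joint torques, N m; "tcp_pos": TCP position; "tool_rot": TCP orientation; "force": force on the tool from outside, world axes, zero at the start; "ft_torque": the same for the moment, N m; "finger_gap": opening from 0.0 (shut) to 1.0 (fully open); "gripper_force": force on a finger pad.
Only numpy, scipy, OpenCV 4.12 (cv2) and the standard library are available. Lean on these libraries where they do the work, as an engineer would, in place of code of your own. Each camera call takes 0.05 s, during which the arm holds its last target. There are 200 camera calls.

### The job

All three push-to-reset breakers on the grey outlet box have popped out, and only one of them has cooled enough to take again. Press the buttons slowly and gently, one after another, until you find the one that snaps over and stays in - do not force those that stay soft - and then flip on the toggle switch in front of that breaker. Leave the other two switches off, and do not disturb the axle spacer, the oil bottle or the flap disc lying around the box.

Things in the scene. Friction and masses are not known exactly. Their poses are not given: they have to be found in the camera images.
- outlet_box: grey steel outlet box, 130 (x) by 270 (y) by 66 mm high, fixed; origin: centre of its underside; x away from the robot, +y left, z up. Flat top panel at z = 66 mm with a row of breaker buttons (x = +30 mm) behind a row of toggle switches (x = -30 mm), both at y = +80, 0, -80 mm: each switch serves the button right behind it. More than 12 N from the robot spoils the box or its controls
- breaker_left (a joint): button at box y = +80 mm (left end as seen from the robot); 0 = popped out, grows as pressed straight down (m). A soft one gives 1 to 2.5 N all the way to a hard end stop and springs fully out again. The one that takes gives 1 N of lost motion, then climbs within 2 mm to a peak of 6 to 7 N, collapses below 2 N as it snaps over, end stop some 2 mm on; let go, it rises about 1 mm and stays in
- breaker_left_top (a point): centre of the flat top of that black button, 16 mm in diameter, 21 mm above the panel when out (hexagon collar round its foot: 5.5 mm high); moves with it. Lost motion is hidden and differs from button to button: end stops lie anywhere from 3 to 11 mm down, so depth tells nothing; the breaker that has taken stays 2.7 to 10.3 mm down
- breaker_middle (a joint): button at box y = 0 (middle); 0 = popped out, grows as pressed straight down (m). A soft one gives 1 to 2.5 N all the way to a hard end stop and springs fully out again. The one that takes gives 1 N of lost motion, then climbs within 2 mm to a peak of 6 to 7 N, collapses below 2 N as it snaps over, end stop some 2 mm on; let go, it rises about 1 mm and stays in
- breaker_middle_top (a point): centre of the flat top of that black button, 16 mm in diameter, 21 mm above the panel when out (hexagon collar round its foot: 5.5 mm high); moves with it. Lost motion is hidden and differs from button to button: end stops lie anywhere from 3 to 11 mm down, so depth tells nothing; the breaker that has taken stays 2.7 to 10.3 mm down
- breaker_right (a joint): button at box y = -80 mm (right end as seen from the robot); 0 = popped out, grows as pressed straight down (m). A soft one gives 1 to 2.5 N all the way to a hard end stop and springs fully out again. The one that takes gives 1 N of lost motion, then climbs within 2 mm to a peak of 6 to 7 N, collapses below 2 N as it snaps over, end stop some 2 mm on; let go, it rises about 1 mm and stays in
- breaker_right_top (a point): centre of the flat top of that black button, 16 mm in diameter, 21 mm above the panel when out (hexagon collar round its foot: 5.5 mm high); moves with it. Lost motion is hidden and differs from button to button: end stops lie anywhere from 3 to 11 mm down, so depth tells nothing; the breaker that has taken stays 2.7 to 10.3 mm down
- toggle_left (a joint): toggle switch at box y = +80 mm (left end as seen from the robot): 0 rad = off, lever leaning 20 degrees towards the robot (box -x); 0.70 rad = on, leaning 20 degrees away (box +x). Over-centre spring: about 2.5 N at the tip (5 N half-way down) to start it, snaps to the nearer end by itself past 0.35 rad, hard stop at each end
- toggle_left_tip (a point): tip of that steel bat lever, 9 mm thick, 32 mm from its pivot, which lies 6 mm above the panel; moves with the lever
- toggle_middle (a joint): toggle switch at box y = 0 (middle): 0 rad = off, lever leaning 20 degrees towards the robot (box -x); 0.70 rad = on, leaning 20 degrees away (box +x). Over-centre spring: about 2.5 N at the tip (5 N half-way down) to start it, snaps to the nearer end by itself past 0.35 rad, hard stop at each end
- toggle_middle_tip (a point): tip of that steel bat lever, 9 mm thick, 32 mm from its pivot, which lies 6 mm above the panel; moves with the lever
- toggle_right (a joint): toggle switch at box y = -80 mm (right end as seen from the robot): 0 rad = off, lever leaning 20 degrees towards the robot (box -x); 0.70 rad = on, leaning 20 degrees away (box +x). Over-centre spring: about 2.5 N at the tip (5 N half-way down) to start it, snaps to the nearer end by itself past 0.35 rad, hard stop at each end
- toggle_right_tip (a point): tip of that steel bat lever, 9 mm thick, 32 mm from its pivot, which lies 6 mm above the panel; moves with the lever
- axle_spacer: bystander: plain grey metal tube standing upright right of the box, 25 mm in diameter, 62 mm high; origin at the centre of its underside
- oil_bottle: bystander: yellow oil bottle with red spout, 53 mm in diameter, 142 mm high, standing left of the box; origin at the centre of its underside
- flap_disc_1: bystander: brown flap disc, 100 mm in diameter, 14 mm thick, lying left of the box; origin at the centre of its underside

How it is judged:
On the way:
1. one breaker has snapped over and stays in with the robot off the box (value of joint any of breaker_left, breaker_middle, breaker_right above 0.002 m and contact force between outlet_box and the arm below 0.1 N and contact force between outlet_box and the fingers below 0.1 N), for 0.3 s.
At the end, for the whole second after the job is handed in: One breaker button stays in by itself (2 mm or more down), the toggle switch in front of it is on (above 0.6 rad), the other two buttons are out (within 1.5 mm) and the other two switches off (below 0.1 rad) (((value of joint breaker_left above 0.002 m and value of joint toggle_left above 0.6 rad and value of joint each of breaker_middle, breaker_right below 0.0015 m and value of joint each of toggle_middle, toggle_right below 0.1 rad) or (value of joint breaker_middle above 0.002 m and value of joint toggle_middle above 0.6 rad and value of joint each of breaker_left, breaker_right below 0.0015 m and value of joint each of toggle_left, toggle_right below 0.1 rad) or (value of joint breaker_right above 0.002 m and value of joint toggle_right above 0.6 rad and value of joint each of breaker_left, breaker_middle below 0.0015 m and value of joint each of toggle_left, toggle_middle below 0.1 rad))); the robot touches nothing.
It fails at once if the box or a control on it is pushed with more than 12 N (contact force between outlet_box and the fingers above 12 N or contact force between outlet_box and the arm above 12 N).
It fails at once if an outlet is switched on while its breaker is out ((value of joint toggle_left above 0.35 rad and value of joint breaker_left below 0.002 m) or (value of joint toggle_middle above 0.35 rad and value of joint breaker_middle below 0.002 m) or (value of joint toggle_right above 0.35 rad and value of joint breaker_right below 0.002 m)).
It fails at once if the axle spacer, the oil bottle or the flap disc is moved more than 30 mm (distance of any of axle_spacer, oil_bottle, flap_disc_1 from where it was at the start of the episode above 0.03 m).
It also fails if it takes over 61 s, if anything falls off the work surface, if the arm or the gripper's body presses on something with over 40 N, if the wrist force passes 120 N, or if a joint passes its speed limit or range.

## Working session

There is one attempt and no reset: what is moved stays moved. The work goes in short steps, Python scripts to look and compute and a tool call to move; the robot and the scene stay as the last step left them, time stands still between calls to the robot, and variables do not carry over. Pictures are saved under pics/ and viewed, at most 10 in all, crops included, and the job is handed in when it is done.

Besides the shell and the picture viewer there is one more tool, called after ">>>" by a JSON object that holds its "fn" and its "kwargs", one argument or row to a line. apply_moves: Moves the arm, as the interface text tells. Its arguments: {"type":"object","properties":{"plan":{"type":"array"},"force":{"type":"number"}},"required":["plan"]}

```bash
mkdir -p pics; python3 - <<'E'
from station import *
import cv2
s=sense();print(s['t'],s['tcp_pos'],s['tool_rot'],s['force'],s['finger_gap'])
for n in("scene","side"):
    cv2.imwrite(f"pics/{n}0.png",snapshot(n)[:,:,::-1]);c=calibration(n);print(n,c)
print(calibration("wrist"))
E
```

```text
0.0 [0.19790638 0.59206419 0.23032859] [ 1.60717473e-01  9.86999846e-01 -1.03893288e-03 -3.43582631e-04] [0.48104741 0.4301287  0.16637874] 1.0013204201229235
scene {'camera_matrix': array([[597.93437349,   0.        , 322.55169561],
       [  0.        , 597.93437349, 233.69996116],
       [  0.        ,   0.        ,   1.        ]]), 'R': array([[ 0.45944525, -0.88814632, -0.01030438],
       [-0.36075871, -0.17599697, -0.91590295],
       [ 0.8116423 ,  0.42452465, -0.40126749]]), 't': array([-0.30189311,  0.25798654,  1.18444351])}
side {'camera_matrix': array([[604.13719567,   0.        , 322.3278917 ],
       [  0.        , 604.13719567, 246.27775821],
       [  0.        ,   0.        ,   1.        ]]), 'R': array([[ 0.85285277, -0.52183704,  0.01811754],
       [-0.21529903, -0.3830565 , -0.89828394],
       [ 0.47569788,  0.76220327, -0.43904181]]), 't': array([-0.49000806,  0.1639432 ,  1.21112463])}
{'camera_matrix': array([[355.61196075,   0.        , 321.0549044 ],
       [  0.        , 355.61196075, 238.9066771 ],
       [  0.        ,   0.        ,   1.        ]]), 'mount': array([[-5.66259396e-04, -9.64863972e-01, -2.62749301e-01,
         6.54983256e-02],
       [ 9.99999380e-01, -7.98245720e-04,  7.76175197e-04,
         5.46215020e-04],
       [-9.58641988e-04, -2.62748699e-01,  9.64863826e-01,
        -1.44110670e-01],
       [ 0.00000000e+00,  0.00000000e+00,  0.00000000e+00,
         1.00000000e+00]])}
```

View pics/scene0.png

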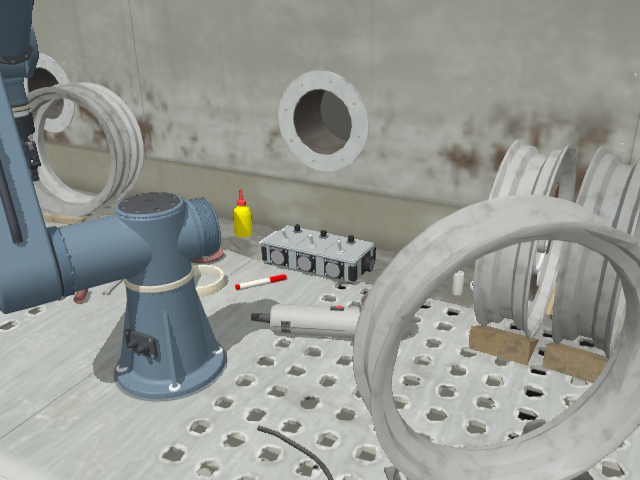

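View pics/side0.png

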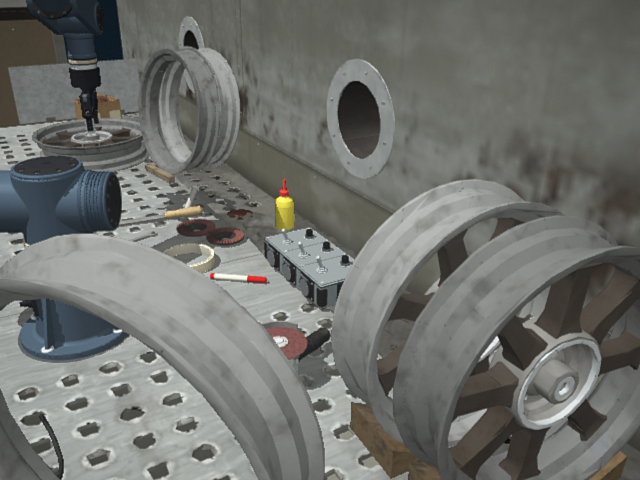

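The scene view shows the box with black button tops near (297,228), (323,234) and (351,239). In the side view they are near (309,232), (326,246) and (345,259). I'll triangulate these.

```bash
cat > h.py <<'E'
import numpy as np, cv2
from station import *
from scipy.spatial.transform import Rotation as Rn
def ray(n,p,s=None):
    c=calibration(n);K=c['camera_matrix'];d=np.linalg.solve(K,[p[0],p[1],1.])
    if n=='wrist':
        R=Rn.from_quat(s['tool_rot']).as_matrix();M=c['mount']
        return np.array(s['tcp_pos'])+R@M[:3,3], R@M[:3,:3]@d
    return -c['R'].T@c['t'], c['R'].T@d
def plane(n,p,z,s=None):
    o,d=ray(n,p,s);return o+d*(z-o[2])/d[2]
def tri(r):
    A=0;b=0
    for o,d in r:
        d=d/np.linalg.norm(d);P=np.eye(3)-np.outer(d,d);A=A+P;b=b+P@o
    return np.linalg.solve(A,b)
E
python3 - <<'E'
from h import *
np.set_printoptions(precision=4,suppress=True)
for a,b in [((297,228),(309,232)),((323,234),(326,246)),((351,239),(345,259))]:
    print(tri([ray('scene',a),ray('side',b)]),plane('scene',a,.087),plane('side',b,.087))
for n,(x0,x1,y0,y1) in dict(scene=(250,390,180,290),side=(255,365,170,310)).items():
    im=cv2.imread(f'pics/{n}0.png')[y0:y1,x0:x1]
    cv2.imwrite(f'pics/{n}c.png',cv2.resize(im,None,fx=4,fy=4,interpolation=cv2.INTER_CUBIC))
a=cv2.imread('pics/scenec.png');b=cv2.imread('pics/sidec.png')
print(a.shape,b.shape)
h=max(a.shape[0],b.shape[0]);c=np.zeros((h,a.shape[1]+b.shape[1],3),np.uint8)
c[:a.shape[0],:a.shape[1]]=a;c[:b.shape[0],a.shape[1]:]=b
cv2.imwrite('pics/both.png',cv2.resize(c,(800,int(800*h/c.shape[1]))));print(c.shape)
E
```

```text
[0.5473 0.0197 0.08  ] [0.5312 0.0101 0.087 ] [0.5408 0.0086 0.087 ]
[ 0.5465 -0.0594  0.0773] [ 0.5262 -0.07    0.087 ] [ 0.5361 -0.0757  0.087 ]
[ 0.545 -0.141  0.08 ] [ 0.5293 -0.1483  0.087 ] [ 0.5383 -0.1508  0.087 ]
(440, 560, 3) (560, 440, 3)
(560, 1000, 3)
```

View pics/both.png

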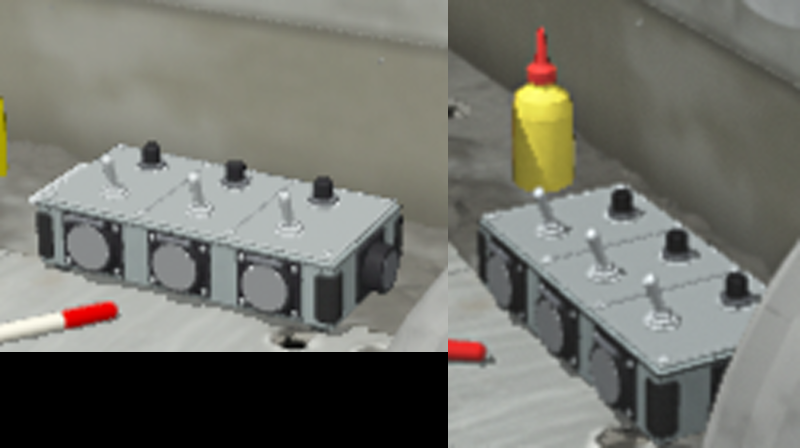

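The crops give refined button tops: scene (297.2,224.7), (323.8,230.9), (350.9,236.6), and side (309.4,229.4), (326.3,242.8), (345.3,256.3). I'll also check the wheel rim on the way, whose foot shows at side (150,170) to (190,190).

```bash
python3 - <<'E'
from h import *
np.set_printoptions(precision=4,suppress=True)
for a,b in [((297.2,224.7),(309.4,229.4)),((323.75,230.9),(326.25,242.8)),((350.9,236.6),(345.3,256.3))]:
    print(tri([ray('scene',a),ray('side',b)]),plane('scene',a,.087),plane('side',b,.087))
for p in [(150,165),(188,190),(230,160),(284,235)]: print('side ground',p,plane('side',p,0))
for p in [(45,210),(80,215),(120,205),(243,237)]: print('scene ground',p,plane('scene',p,0))
# bottle top
print('bottle',tri([ray('scene',(240,190)),ray('side',(284,180))]))
print('wheel top',tri([ray('scene',(85,82)),ray('side',(190,45))]))
E
```

```text
[0.548  0.019  0.0883] [0.5511 0.0208 0.087 ] [0.5492 0.0211 0.087 ]
[ 0.545  -0.0625  0.0872] [ 0.5451 -0.0625  0.087 ] [ 0.5454 -0.0618  0.087 ]
[ 0.5461 -0.1401  0.0861] [ 0.5428 -0.1418  0.087 ] [ 0.546  -0.1403  0.087 ]
side ground (150, 165) [0.4331 0.9317 0.    ]
side ground (188, 190) [0.463  0.6332 0.    ]
side ground (230, 160) [0.7023 0.8513 0.    ]
side ground (284, 235) [0.5685 0.1876 0.    ]
scene ground (45, 210) [0.4755 0.9341 0.    ]
scene ground (80, 215) [0.4944 0.7941 0.    ]
scene ground (120, 205) [0.6186 0.7438 0.    ]
scene ground (243, 237) [0.58   0.2222 0.    ]
bottle [0.5932 0.2307 0.1392]
wheel top [0.5352 0.7171 0.4224]
```

>>> {"fn": "apply_moves", "kwargs": {
  "plan": [
    [-0.041,-0.0435,0,0,0,0,1],
    [-0.041,-0.0435,0,0,0,0,1],
    [-0.041,-0.0435,0,0,0,0,1],
    [-0.041,-0.0435,0,0,0,0,1],
    [-0.041,-0.0435,0,0,0,0,1],
    [-0.041,-0.0435,0,0,0,0,1],
    [-0.041,-0.0435,0,0,0,0,1],
    [-0.041,-0.0435,0,0,0,0,1]
  ]
}}

```text
t: 1.1
tcp_pos: [0.3993, 0.1568, 0.2313]
tool_rot: [0.161, 0.987, 0.0, 0.0]
force: [0.7, 0.4, -0.2]
finger_gap: -0.0
gripper_force: 0.0
```

>>> {"fn": "apply_moves", "kwargs": {
  "plan": [
    [-0.041,-0.0435,0,0,0,0,1],
    [-0.041,-0.0435,0,0,0,0,1],
    [-0.041,-0.0435,0,0,0,0,1],
    [-0.041,-0.0435,0,0,0,0,1],
    [0,0,0,0,0,-0.1615,1],
    [0,0,0,0,0,-0.1615,1],
    [0,0,0,0,0,0,1],
    [0,0,0,0,0,0,1]
  ]
}}

```text
t: 2.1
tcp_pos: [0.499, -0.0582, 0.2312]
tool_rot: [0.001, 1.0, 0.0, -0.0]
force: [0.2, 0.3, 0.4]
finger_gap: 0.002
gripper_force: 0.0
```

```bash
python3 - <<'E'
from h import *
s=sense();im=snapshot('wrist');cv2.imwrite('pics/w1.png',im[:,:,::-1])
import pickle;pickle.dump(s,open('s1.pkl','wb'))
R=Rn.from_quat(s['tool_rot']).as_matrix();print(s['t'],s['tcp_pos'],R.round(4),s['force'],s['finger_gap'])
E
```

```text
2.1 [ 0.49901919 -0.05819646  0.23115438] [[-1.0e+00  1.8e-03 -4.0e-04]
 [ 1.8e-03  1.0e+00  1.0e-04]
 [ 4.0e-04  1.0e-04 -1.0e+00]] [0.24354686 0.29676285 0.43530583] 0.002444246396913129
```

View pics/w1.png

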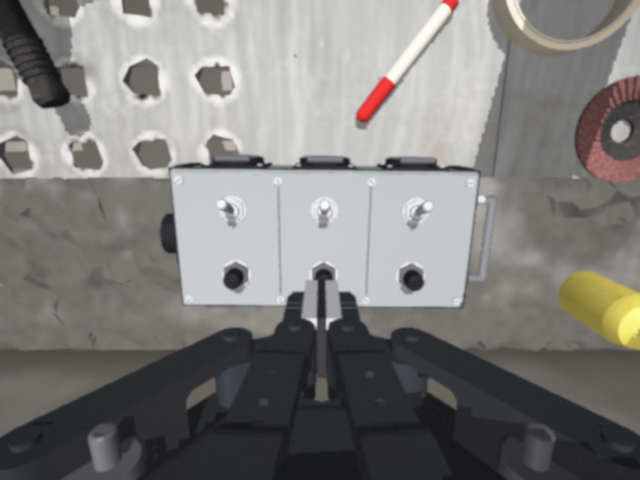

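The wrist view has the robot side at the top and +y to the right. The panel corners are near (171,169), (478,169), (462,306) and (183,306). The outer buttons are at (235,278) and (412,280), and the shut fingers hang over the middle one.

```bash
python3 - <<'E'
from h import *
import pickle;s=pickle.load(open('s1.pkl','rb'))
np.set_printoptions(precision=4,suppress=True)
im=cv2.imread('pics/w1.png');g=cv2.cvtColor(im,cv2.COLOR_BGR2HSV)
for x0,x1 in((215,257),(392,434)):
    m=(g[258:300,x0:x1,2]<50).astype(np.uint8);n,l,st,c=cv2.connectedComponentsWithStats(m)
    k=1+st[1:,4].argmax();p=c[k]+[x0,258];print('btn',p,st[k],plane('wrist',p,.084,s))
P=[plane('wrist',p,.066,s) for p in [(171,169),(478,169),(462,306),(183,306)]];print(np.array(P),np.mean(P,0))
print([np.linalg.norm(P[i]-P[i-1]) for i in range(4)])
for p in((222,206),(324,206),(427,206)):print('tip',plane('wrist',p,.102,s))
E
```

```text
btn [235.6753 276.6688] [ 12  11  16  19 154] [ 0.547  -0.1324  0.084 ]
btn [412.0052 279.3021] [ 12  13  18  18 192] [0.5499 0.0219 0.084 ]
[[ 0.4556 -0.1859  0.066 ]
 [ 0.4562  0.0768  0.066 ]
 [ 0.5844  0.0761  0.066 ]
 [ 0.5836 -0.189   0.066 ]] [ 0.5199 -0.0555  0.066 ]
[np.float64(0.12802959433196176), np.float64(0.2626777822298677), np.float64(0.12811934369588016), np.float64(0.26510325762298076)]
tip [ 0.4814 -0.1346  0.102 ]
tip [ 0.4816 -0.0554  0.102 ]
tip [0.4818 0.0246 0.102 ]
```

>>> {"fn": "apply_moves", "kwargs": {
  "plan": [
    [-0.049,0,0,0,0,0,1],
    [0,0,0.06,0,0,0,1],
    [0,0,0.06,0,0,0,1],
    [0,0,0.012,0,0,0,1],
    [0,0,0,0,0,0,1],
    [0,0,0,0,0,0,1]
  ]
}}

```text
t: 2.9
tcp_pos: [0.55, -0.0589, 0.1016]
tool_rot: [-0.0, 1.0, -0.001, 0.002]
force: [0.6, -0.1, 0.4]
finger_gap: -0.002
gripper_force: 0.0
```

>>> {"fn": "apply_moves", "kwargs": {
  "plan": [
    [0,0,0.003,0,0,0,1],
    [0,0,0.003,0,0,0,1],
    [0,0,0.001,0,0,0,1],
    [0,0,0,0,0,0,1]
  ]
}}

```text
t: 3.4
tcp_pos: [0.5482, -0.0584, 0.0923]
tool_rot: [-0.0, 1.0, 0.0, -0.0]
force: [-0.3, 0.4, -0.6]
finger_gap: -0.002
gripper_force: 0.0
```

```bash
python3 - <<'E'
from h import *
s=sense();print(s['t'],s['tcp_pos'],s['force'])
c=snapshot('scene');d=snapshot('side')
a=cv2.resize(c[180:280,260:380],(480,400),interpolation=cv2.INTER_CUBIC);b=cv2.resize(d[200:300,270:350],(320,400),interpolation=cv2.INTER_CUBIC)
cv2.imwrite('pics/p1.png',np.hstack([a,b])[:,:,::-1])
E
```

```text
3.4 [ 0.54815343 -0.05836414  0.09230909] [-0.25107334  0.39165814 -0.58753518]
```

View pics/p1.png

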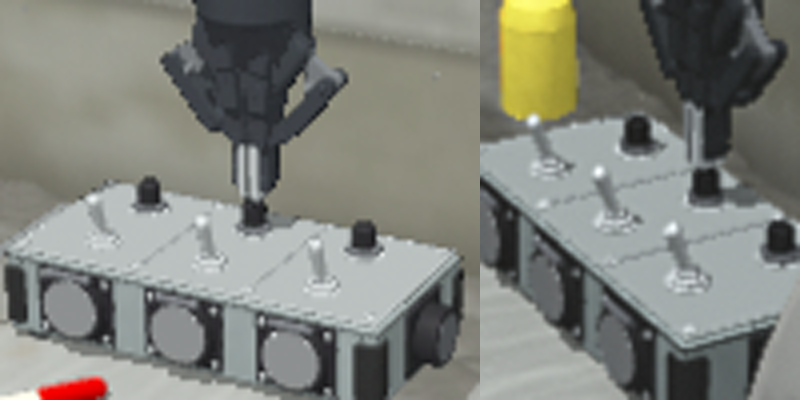

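The fingertips sit squarely over the middle button, at (250,195) in the scene crop and (705,165) in the side crop, about 5 mm above it. I'll press slowly.

>>> {"fn": "apply_moves", "kwargs": {
  "plan": [
    [0,0,0.001,0,0,0,1],
    [0,0,0.001,0,0,0,1],
    [0,0,0.001,0,0,0,1],
    [0,0,0.001,0,0,0,1]
  ]
}}

```text
t: 4.0
tcp_pos: [0.5482, -0.0584, 0.0882]
tool_rot: [-0.0, 1.0, 0.0, -0.0]
force: [-0.2, -0.7, 0.2]
finger_gap: 0.002
gripper_force: 0.0
```

>>> {"fn": "apply_moves", "kwargs": {
  "plan": [
    [0,0,0.0005,0,0,0,1],
    [0,0,0.0005,0,0,0,1],
    [0,0,0,0,0,0,1]
  ]
}}

```text
t: 4.38
tcp_pos: [0.5482, -0.0584, 0.0873]
tool_rot: [-0.0, 1.0, -0.0, -0.0]
force: [-0.1, 0.1, 0.5]
finger_gap: 0.001
gripper_force: 0.0
```

>>> {"fn": "apply_moves", "kwargs": {
  "plan": [
    [0,0,0.0005,0,0,0,1],
    [0,0,0.0005,0,0,0,1],
    [0,0,0,0,0,0,1]
  ]
}}

```text
t: 4.75
tcp_pos: [0.5483, -0.0584, 0.0864]
tool_rot: [-0.0, 1.0, -0.0, 0.0]
force: [0.5, -0.4, 0.1]
finger_gap: 0.001
gripper_force: 0.3
```

>>> {"fn": "apply_moves", "kwargs": {
  "plan": [
    [0,0,0.0005,0,0,0,1],
    [0,0,0.0005,0,0,0,1],
    [0,0,0,0,0,0,1]
  ]
}}

```text
t: 5.12
tcp_pos: [0.5483, -0.0584, 0.0853]
tool_rot: [-0.0, 1.0, -0.0, 0.0]
force: [-0.2, 0.2, -0.8]
finger_gap: -0.003
gripper_force: 0.3
```

>>> {"fn": "apply_moves", "kwargs": {
  "plan": [
    [0,0,0.0003,0,0,0,1],
    [0,0,0.0003,0,0,0,1],
    [0,0,0,0,0,0,1]
  ]
}}

```text
t: 5.5
tcp_pos: [0.5483, -0.0584, 0.0847]
tool_rot: [-0.0, 1.0, -0.0, 0.0]
force: [0.2, 0.8, 0.5]
finger_gap: -0.001
gripper_force: 0.3
```

>>> {"fn": "apply_moves", "kwargs": {
  "plan": [
    [0,0,0.0003,0,0,0,1],
    [0,0,0.0003,0,0,0,1],
    [0,0,0,0,0,0,1]
  ]
}}

```text
t: 5.88
tcp_pos: [0.5483, -0.0584, 0.0841]
tool_rot: [-0.0, 1.0, -0.0, 0.0]
force: [0.7, 0.0, 1.6]
finger_gap: 0.001
gripper_force: 0.5
```

>>> {"fn": "apply_moves", "kwargs": {
  "plan": [
    [0,0,0.0003,0,0,0,1],
    [0,0,0.0003,0,0,0,1],
    [0,0,0,0,0,0,1]
  ]
}}

```text
t: 6.25
tcp_pos: [0.5483, -0.0584, 0.0835]
tool_rot: [-0.0, 1.0, -0.0, 0.0]
force: [0.2, -0.3, 0.7]
finger_gap: 0.004
gripper_force: 0.5
```

>>> {"fn": "apply_moves", "kwargs": {
  "plan": [
    [0,0,0.0003,0,0,0,1],
    [0,0,0.0003,0,0,0,1],
    [0,0,0,0,0,0,1]
  ]
}}

```text
t: 6.62
tcp_pos: [0.5483, -0.0584, 0.0829]
tool_rot: [-0.0, 1.0, -0.0, 0.0]
force: [0.5, 0.3, 1.2]
finger_gap: 0.001
gripper_force: 0.6
```

>>> {"fn": "apply_moves", "kwargs": {
  "plan": [
    [0,0,0.0003,0,0,0,1],
    [0,0,0.0003,0,0,0,1],
    [0,0,0,0,0,0,1]
  ]
}}

```text
t: 7.0
tcp_pos: [0.5483, -0.0584, 0.0823]
tool_rot: [-0.0, 1.0, -0.0, 0.0]
force: [0.1, 0.3, 1.8]
finger_gap: 0.001
gripper_force: 0.7
```

>>> {"fn": "apply_moves", "kwargs": {
  "plan": [
    [0,0,0.0003,0,0,0,1],
    [0,0,0.0003,0,0,0,1],
    [0,0,0,0,0,0,1]
  ]
}}

```text
t: 7.38
tcp_pos: [0.5483, -0.0584, 0.0817]
tool_rot: [-0.0, 1.0, -0.0, 0.0]
force: [0.6, -0.2, 0.4]
finger_gap: 0.003
gripper_force: 0.7
```

>>> {"fn": "apply_moves", "kwargs": {
  "plan": [
    [0,0,0.0003,0,0,0,1],
    [0,0,0.0003,0,0,0,1],
    [0,0,0,0,0,0,1]
  ]
}}

```text
t: 7.75
tcp_pos: [0.5482, -0.0584, 0.0812]
tool_rot: [-0.0, 1.0, -0.0, 0.0]
force: [-0.2, 1.2, 2.7]
finger_gap: -0.001
gripper_force: 1.4
```

>>> {"fn": "apply_moves", "kwargs": {
  "plan": [
    [0,0,0.0003,0,0,0,1],
    [0,0,0,0,0,0,1]
  ]
}}

```text
t: 8.0
tcp_pos: [0.5483, -0.0584, 0.081]
tool_rot: [-0.0, 1.0, -0.0, 0.0]
force: [-1.6, 0.9, 5.5]
finger_gap: -0.001
gripper_force: 2.3
```

>>> {"fn": "apply_moves", "kwargs": {
  "plan": [
    [0,0,0.0002,0,0,0,1],
    [0,0,0,0,0,0,1]
  ]
}}

```text
t: 8.25
tcp_pos: [0.5483, -0.0584, 0.0809]
tool_rot: [-0.0, 1.0, -0.0, 0.0]
force: [-0.2, 0.4, 6.0]
finger_gap: -0.002
gripper_force: 2.9
```

>>> {"fn": "apply_moves", "kwargs": {
  "plan": [
    [0,0,0.0002,0,0,0,1],
    [0,0,0,0,0,0,1]
  ]
}}

```text
t: 8.5
tcp_pos: [0.5483, -0.0584, 0.0809]
tool_rot: [-0.0, 1.0, -0.0, 0.0]
force: [-0.7, 0.6, 6.6]
finger_gap: 0.001
gripper_force: 3.4
```

>>> {"fn": "apply_moves", "kwargs": {
  "plan": [
    [0,0,0.0002,0,0,0,1],
    [0,0,0,0,0,0,1]
  ]
}}

```text
t: 8.75
tcp_pos: [0.5483, -0.0584, 0.0808]
tool_rot: [-0.0, 1.0, -0.0, 0.0]
force: [-0.7, 0.6, 7.1]
finger_gap: -0.005
gripper_force: 3.8
```

>>> {"fn": "apply_moves", "kwargs": {
  "plan": [
    [0,0,0.0002,0,0,0,1],
    [0,0,0,0,0,0,1]
  ]
}}

```text
t: 9.0
tcp_pos: [0.5483, -0.0584, 0.0807]
tool_rot: [-0.0, 1.0, -0.0, 0.0]
force: [-1.9, 0.4, 8.4]
finger_gap: 0.0
gripper_force: 4.3
```

Force passes 8 N at z = 0.081 with no snap, so the middle breaker is soft. I'll back off and try the left one.

>>> {"fn": "apply_moves", "kwargs": {
  "plan": [
    [0,0,-0.02,0,0,0,1],
    [0,0.04,0,0,0,0,1],
    [0,0.04,0,0,0,0,1],
    [0,0,0,0,0,0,1],
    [0,0,0.01,0,0,0,1],
    [0,0,0.002,0,0,0,1],
    [0,0,0,0,0,0,1]
  ]
}}

```text
t: 9.88
tcp_pos: [0.5479, 0.0207, 0.0874]
tool_rot: [0.001, 1.0, 0.0, -0.001]
force: [1.0, 0.5, -0.6]
finger_gap: 0.004
gripper_force: 0.0
```

>>> {"fn": "apply_moves", "kwargs": {
  "plan": [
    [0,0,0.0005,0,0,0,1],
    [0,0,0.0005,0,0,0,1],
    [0,0,0.0005,0,0,0,1],
    [0,0,0,0,0,0,1]
  ]
}}

```text
t: 10.38
tcp_pos: [0.5484, 0.0215, 0.0867]
tool_rot: [-0.0, 1.0, -0.0, 0.0]
force: [0.3, -0.6, -0.5]
finger_gap: -0.003
gripper_force: 0.3
```

>>> {"fn": "apply_moves", "kwargs": {
  "plan": [
    [0,0,0.0005,0,0,0,1],
    [0,0,0.0005,0,0,0,1],
    [0,0,0,0,0,0,1]
  ]
}}

```text
t: 10.75
tcp_pos: [0.5483, 0.0216, 0.0855]
tool_rot: [-0.0, 1.0, -0.0, 0.0]
force: [1.0, -0.7, 0.4]
finger_gap: -0.002
gripper_force: 0.3
```

>>> {"fn": "apply_moves", "kwargs": {
  "plan": [
    [0,0,0.0004,0,0,0,1],
    [0,0,0.0004,0,0,0,1],
    [0,0,0,0,0,0,1]
  ]
}}

```text
t: 11.12
tcp_pos: [0.5483, 0.0216, 0.0847]
tool_rot: [-0.0, 1.0, 0.0, 0.0]
force: [0.3, -0.5, 0.9]
finger_gap: -0.0
gripper_force: 0.3
```

>>> {"fn": "apply_moves", "kwargs": {
  "plan": [
    [0,0,0.0004,0,0,0,1],
    [0,0,0.0004,0,0,0,1],
    [0,0,0,0,0,0,1]
  ]
}}

```text
t: 11.5
tcp_pos: [0.5482, 0.0216, 0.0839]
tool_rot: [-0.0, 1.0, 0.0, 0.0]
force: [0.7, -0.6, 1.9]
finger_gap: 0.001
gripper_force: 0.3
```

>>> {"fn": "apply_moves", "kwargs": {
  "plan": [
    [0,0,0.0004,0,0,0,1],
    [0,0,0.0004,0,0,0,1],
    [0,0,0,0,0,0,1]
  ]
}}

```text
t: 11.88
tcp_pos: [0.5482, 0.0216, 0.0831]
tool_rot: [-0.0, 1.0, 0.0, -0.0]
force: [0.9, 0.1, 0.8]
finger_gap: -0.001
gripper_force: 0.5
```

>>> {"fn": "apply_moves", "kwargs": {
  "plan": [
    [0,0,0.0004,0,0,0,1],
    [0,0,0.0004,0,0,0,1],
    [0,0,0,0,0,0,1]
  ]
}}

```text
t: 12.25
tcp_pos: [0.5482, 0.0216, 0.0825]
tool_rot: [-0.0, 1.0, -0.0, 0.0]
force: [0.3, 0.4, 4.0]
finger_gap: 0.001
gripper_force: 1.9
```

>>> {"fn": "apply_moves", "kwargs": {
  "plan": [
    [0,0,0.0003,0,0,0,1],
    [0,0,0,0,0,0,1]
  ]
}}

```text
t: 12.5
tcp_pos: [0.5482, 0.0216, 0.0822]
tool_rot: [-0.0, 1.0, 0.0, 0.0]
force: [-0.5, 0.4, 4.6]
finger_gap: -0.002
gripper_force: 2.5
```

>>> {"fn": "apply_moves", "kwargs": {
  "plan": [
    [0,0,0.0003,0,0,0,1],
    [0,0,0,0,0,0,1]
  ]
}}

```text
t: 12.75
tcp_pos: [0.5482, 0.0216, 0.082]
tool_rot: [-0.0, 1.0, -0.0, 0.0]
force: [-1.2, -0.3, 6.2]
finger_gap: -0.0
gripper_force: 2.9
```

>>> {"fn": "apply_moves", "kwargs": {
  "plan": [
    [0,0,0.0003,0,0,0,1],
    [0,0,0,0,0,0,1]
  ]
}}

```text
t: 13.0
tcp_pos: [0.5483, 0.0216, 0.0818]
tool_rot: [-0.0, 1.0, -0.0, 0.0]
force: [-0.5, 0.7, 6.8]
finger_gap: -0.004
gripper_force: 3.1
```

>>> {"fn": "apply_moves", "kwargs": {
  "plan": [
    [0,0,0.0003,0,0,0,1],
    [0,0,0,0,0,0,1]
  ]
}}

```text
t: 13.25
tcp_pos: [0.5483, 0.0216, 0.0814]
tool_rot: [-0.0, 1.0, -0.0, 0.0]
force: [-1.4, 0.6, 5.5]
finger_gap: 0.003
gripper_force: 2.9
```

>>> {"fn": "apply_moves", "kwargs": {
  "plan": [
    [0,0,0.0003,0,0,0,1],
    [0,0,0,0,0,0,1]
  ]
}}

```text
t: 13.5
tcp_pos: [0.5482, 0.0216, 0.0806]
tool_rot: [-0.0, 1.0, 0.0, 0.0]
force: [1.7, -0.1, 1.2]
finger_gap: 0.002
gripper_force: 0.4
```

The left one snapped over, with force falling from 6.8 N to 1.2 N. I'll go slightly further to seat it.

>>> {"fn": "apply_moves", "kwargs": {
  "plan": [
    [0,0,0.0004,0,0,0,1],
    [0,0,0.0004,0,0,0,1],
    [0,0,0,0,0,0,1]
  ]
}}

```text
t: 13.88
tcp_pos: [0.5482, 0.0216, 0.08]
tool_rot: [-0.0, 1.0, 0.0, -0.0]
force: [0.1, 0.2, 2.5]
finger_gap: 0.002
gripper_force: 1.0
```

>>> {"fn": "apply_moves", "kwargs": {
  "plan": [
    [0,0,0.0004,0,0,0,1],
    [0,0,0,0,0,0,1]
  ]
}}

```text
t: 14.12
tcp_pos: [0.5482, 0.0216, 0.0798]
tool_rot: [-0.0, 1.0, -0.0, 0.0]
force: [-0.1, 0.2, 3.1]
finger_gap: 0.002
gripper_force: 1.8
```

>>> {"fn": "apply_moves", "kwargs": {
  "plan": [
    [0,0,-0.06,0,0,0,1],
    [0,0,0,0,0,0,1],
    [0.055,0,0,0,0,0,1],
    [0.053,0,0,0,0,0,1],
    [0,0,0,0,0,0,1],
    [0,0,0,0,0,0,1]
  ]
}}

```text
t: 14.88
tcp_pos: [0.4406, 0.0214, 0.1394]
tool_rot: [-0.0, 1.0, -0.0, 0.0]
force: [0.2, -0.5, -1.1]
finger_gap: 0.004
gripper_force: 0.0
```

```bash
python3 - <<'E'
from h import *
s=sense();print(s['t'],s['tcp_pos'],s['force'])
c=snapshot('scene');w=snapshot('wrist')
a=cv2.resize(c[190:290,260:380],(480,400),interpolation=cv2.INTER_CUBIC);b=cv2.resize(w[120:470,170:450],(320,400),interpolation=cv2.INTER_AREA)
cv2.imwrite('pics/p2.png',np.hstack([a,b])[:,:,::-1])
E
```

```text
14.875 [0.44062984 0.02141109 0.13943736] [ 0.22041233 -0.45472565 -1.05980745]
```

View pics/p2.png

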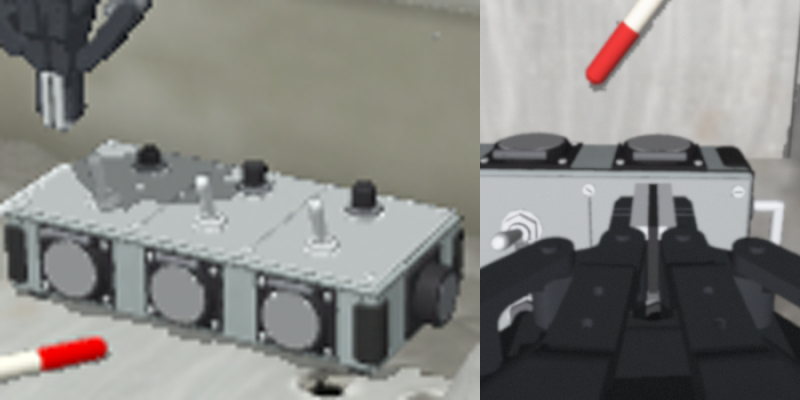

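The scene crop shows the left button staying down at (147,155), while the middle (253,172) and right (363,193) buttons are out. Next is the left toggle.

>>> {"fn": "apply_moves", "kwargs": {
  "plan": [
    [0,0.001,0.04,0,0,0,1],
    [0,0,0.011,0,0,0,1],
    [-0.01,0,0,0,0,0,1],
    [-0.004,0,0,0,0,0,1],
    [0,0,0,0,0,0,1]
  ]
}}

```text
t: 15.6
tcp_pos: [0.4557, 0.0224, 0.0894]
tool_rot: [-0.0, 1.0, -0.0, 0.001]
force: [-0.1, 0.4, -0.8]
finger_gap: -0.005
gripper_force: 0.0
```

>>> {"fn": "apply_moves", "kwargs": {
  "plan": [
    [-0.002,0,0,0,0,0,1],
    [-0.002,0,0,0,0,0,1],
    [-0.002,0,0,0,0,0,1],
    [0,0,0,0,0,0,1]
  ]
}}

```text
t: 16.1
tcp_pos: [0.4604, 0.0225, 0.0887]
tool_rot: [-0.0, 1.0, -0.0, 0.0]
force: [-0.2, -0.8, 0.6]
finger_gap: -0.0
gripper_force: 0.0
```

>>> {"fn": "apply_moves", "kwargs": {
  "plan": [
    [-0.0015,0,0,0,0,0,1],
    [-0.0015,0,0,0,0,0,1],
    [0,0,0,0,0,0,1]
  ]
}}

```text
t: 16.48
tcp_pos: [0.4634, 0.0226, 0.0886]
tool_rot: [-0.0, 1.0, -0.0, 0.0]
force: [0.6, 0.0, -0.6]
finger_gap: -0.001
gripper_force: 0.0
```

>>> {"fn": "apply_moves", "kwargs": {
  "plan": [
    [-0.0015,0,0,0,0,0,1],
    [-0.0015,0,0,0,0,0,1],
    [0,0,0,0,0,0,1]
  ]
}}

```text
t: 16.85
tcp_pos: [0.4658, 0.0227, 0.0885]
tool_rot: [-0.0, 1.0, 0.0, -0.0]
force: [-1.5, -0.2, -0.4]
finger_gap: 0.001
gripper_force: 0.5
```

Contact with the lever.

>>> {"fn": "apply_moves", "kwargs": {
  "plan": [
    [-0.0015,0,0,0,0,0,1],
    [-0.0015,0,0,0,0,0,1],
    [0,0,0,0,0,0,1]
  ]
}}

```text
t: 17.23
tcp_pos: [0.4687, 0.0228, 0.0886]
tool_rot: [-0.0, 1.0, 0.0, -0.0]
force: [-3.7, 0.4, 2.2]
finger_gap: 0.002
gripper_force: 1.6
```

>>> {"fn": "apply_moves", "kwargs": {
  "plan": [
    [-0.0015,0,0,0,0,0,1],
    [-0.0015,0,0,0,0,0,1],
    [0,0,0,0,0,0,1]
  ]
}}

```text
t: 17.6
tcp_pos: [0.4739, 0.0224, 0.0888]
tool_rot: [-0.0, 1.0, -0.0, 0.002]
force: [-0.0, -0.6, 0.1]
finger_gap: 0.001
gripper_force: 0.3
```

>>> {"fn": "apply_moves", "kwargs": {
  "plan": [
    [-0.0015,0,0,0,0,0,1],
    [-0.0015,0,0,0,0,0,1],
    [0,0,0,0,0,0,1]
  ]
}}

```text
t: 17.98
tcp_pos: [0.476, 0.0224, 0.0887]
tool_rot: [-0.0, 1.0, -0.0, 0.001]
force: [0.2, -0.4, -0.4]
finger_gap: 0.001
gripper_force: 0.0
```

>>> {"fn": "apply_moves", "kwargs": {
  "plan": [
    [0.02,0,0,0,0,0,1],
    [0.02,0,0,0,0,0,1],
    [0,0,-0.06,0,0,0,1],
    [0,0,-0.06,0,0,0,1],
    [0.04,0,0,0,0,0,1],
    [0,0,0,0,0,0,1],
    [0,0,0,0,0,0,1]
  ]
}}

```text
t: 18.85
tcp_pos: [0.3958, 0.0225, 0.2088]
tool_rot: [0.0, 1.0, -0.0, 0.001]
force: [0.2, 0.2, -0.1]
finger_gap: -0.001
gripper_force: 0.0
```

```bash
python3 - <<'E'
from h import *
s=sense();print(s['t'],s['tcp_pos'],s['force'])
c=snapshot('scene');w=snapshot('side')
a=cv2.resize(c[190:290,260:380],(480,400),interpolation=cv2.INTER_CUBIC);b=cv2.resize(w[200:300,270:350],(320,400),interpolation=cv2.INTER_CUBIC)
cv2.imwrite('pics/p3.png',np.hstack([a,b])[:,:,::-1])
E
```

```text
18.85 [0.39575629 0.02245485 0.2087577 ] [ 0.22641262  0.22140933 -0.08784585]
```

View pics/p3.png

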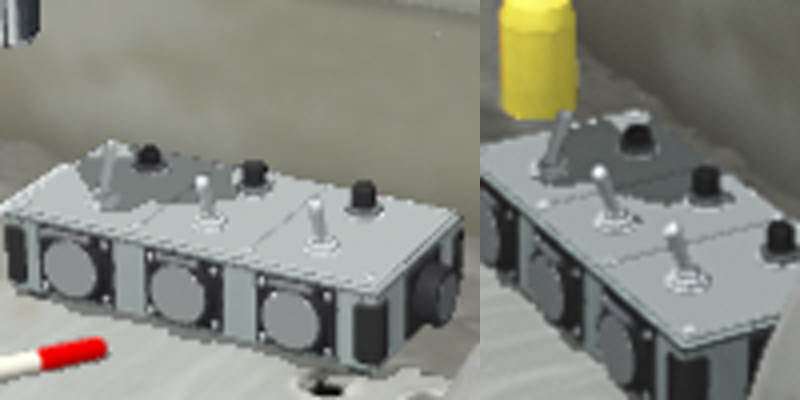

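The left lever now leans away from the robot, with its tip at (565,118) in the side crop. The left button is in at (637,138), and the other buttons and levers are unchanged. The robot is clear.

```bash
python3 -c "
from station import *
print(sign_off())"
```

```text
the job is handed in; nothing more can be done
None
```

The left breaker snapped over and stayed in, I switched on the toggle in front of it, and I handed the job in at about 19 s; the middle one was soft (briefly pressed to about 8 N on its end stop), the right one was never pressed, and both other switches are still off.

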